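# Clutch disc from the spring dispenser onto the flywheel

## Task

Take the top clutch disc out of the blue spring-loaded dispenser, so that the next disc rises in its place, and lay it hub up and centred on the steel flywheel. Lower it onto the flywheel before letting go, do not drop it. Take only that one disc, and leave the burnt black worn disc where it lies on the bench.

Things in the scene. Friction and masses are not known exactly. Their poses are not given: they have to be found in the camera images.
- disc_top: Top one of 3 alike new clutch discs in the dispenser: a flat round plate 140 mm across, 6 mm thick, dark grey rim, copper-coloured middle, with a bright steel upright hub on top, 36 mm across, rising 30 mm above the plate. Origin: centre of the plate's underside, at first about 102 mm above the bench; z up along the hub. About 0.3 kg. Take it by the hub from above; lift straight up.
- lift (a joint): Sprung platform (82 N/m) of the dispenser: its height in m, at first 0 (within 5 mm), rising 0.036 by itself per disc taken. Pushed down, the stack just sinks. Dispenser: blue round foot 196 mm across, concentric with the discs; four steel posts, 10 mm thick, stand 3 mm clear of the disc edges, tops 125 mm above the bench (13 mm below the top hub's top); lift the disc above them.
- flywheel: Target: light steel flywheel fixed flat on the bench, 208 mm across (219 over its small edge teeth), with a dark recess 88 mm across with bolts in its middle; the disc lies over it on the flat face 28 mm above the bench. Origin: centre of its underside, on the bench; z up. The black domed part of like size with thin steel fingers towards its centre, farther off, is a clutch cover, not the target.
- worn_disc: A worn clutch disc, burnt black all over, same shape and size as the new ones, loose, flat on the bench beside the dispenser and flywheel, hub up. Leave it alone. Origin: centre of its underside; z up.
There are look-alikes about, which are no part of the job. What is shaped like the disc_top but pink or turquoise is not meant.

How it is judged:
On the way, in this order (a step that is already met when the one before it is completed fails the run):
1. the top disc is lifted out above the posts and the next disc has risen in its place (height (world z) of disc_top above 0.14 m and value of joint lift above 0.022 m), for 0.1 s.
2. the disc is lowered onto the flywheel while still held (underside less than 15 mm above its face) (z of disc_top in the frame of flywheel below 0.043 m and horizontal distance between disc_top and flywheel below 0.03 m and contact force between the fingers and disc_top above 1 N), for 0.1 s.
At the end, for the whole second after the job is handed in: The top disc lies at rest flat (within 10 degrees) and hub up on the flywheel's face, its centre within 20 mm of the flywheel's centre, and the dispenser's platform has risen by one disc (22 to 52 mm), the other two discs still on it (horizontal distance between disc_top and flywheel below 0.02 m and z of disc_top in the frame of flywheel between 0.022 and 0.034 m and angle between disc_top's own z axis and vertical below 0.17 rad and contact force between disc_top and flywheel above 0.5 N and linear speed of disc_top below 0.02 m/s and value of joint lift between 0.022 and 0.052 m); the robot touches nothing.
It fails at once if the worn disc is moved by more than 20 mm (distance of worn_disc from where it was at the start of the episode above 0.02 m).
It also fails if it takes over 42 s, if anything falls off the work surface, if the arm or the gripper's body presses on something with over 40 N, if the wrist force passes 120 N, or if a joint passes its speed limit or range.

## Robot

A 7-joint arm with a two-finger parallel gripper is mounted at the origin on the work surface. World frame = base frame: x ahead of the robot, y to its left, z up, the work surface at z = 0. Lengths are in m, angles in rad, forces in N, time in s.
With the tool pointing down it reaches from about 0.4 to 0.85 m from the base axis. Payload 4.4 kg.
Tool frame: the origin (TCP) lies on the centre line of the jaws, within the pads' length; the fingertips stand 8 mm ahead of it and the grasp point (between the pads) lies 11 mm behind it; z points along the fingers, y is the line along which they close (so a half turn about z gives the same grasp; the last joint's range is limited). The gripper opens to 94 mm and grips with 3 to 60 N. Pads are 16 mm wide; open, the fingers measure 119 mm over their backs; the gripper's body (75 mm by 177 mm) begins 78 mm behind the grasp point.
Start: joints at [1.082, 0.628, 0.038, 1.517, -0.027, 0.996, -0.02], TCP at [0.267, -0.593, 0.213] pointing down, gripper open.
Joint ranges: [-3.06, 3.06], [-0.37, 2.12], [-1.25, 1.32], [0.18, 2.47], [-1.1, 4.24], [0.23, 1.98], [-2.94, 2.94]. Speed limits (rad/s): [2.57, 2.57, 3.14, 3.14, 3.14, 3.14, 3.14].

## Interface

Orientations are given as a unit quaternion [x, y, z, w].
In Python, from bench import bot, effector, telemetry, viewer, spotter gives the robot as it stands. Calls block until the motion is done:
- bot.movep(position, orientation): joint-space move of the TCP to a pose.
- bot.move_linear(position, frame=None, max_speed=0.15, force_limit=None): straight line of the TCP; frame=None keeps the orientation; max_speed is the mean speed in m/s. With force_limit (N) it stops when the force on the tool has changed by that much, and returns True; else False.
- bot.goto_joints(angles): joint-space move.
- effector.release() and effector.gripper_close(effort=None): open the fingers fully, or close them until they stop; effort is the grip in N (None keeps the last).
- bot.wait(seconds).
- bot.inverse_kinematics(position, orientation): joint angles nearest the present ones, or None.
- telemetry.observe(): the state.
- viewer.camera(name): name is "side" or "top"; returns (picture, depth): 420x560x3 uint8, red, green, blue; 420x560 float32, m along the optical axis (not along the pixel's ray), 0 where there is no reading.
- viewer.calibration(name): a dict with "fx", "fy", "cx", "cy" (pixels), "camera_from_world" (4x4, takes a point from world to camera coordinates). Camera axes: x right, y down, z forward; pixel columns grow to the right and rows downward; lengths in m; the calibration is good to about 2 mm. A picture is of the moment at which its call begins. calibration takes no time and is no camera call.
A pose or a line that the arm cannot do raises bot.PlanningError and nothing moves.
- bot.hand_in(): hands the job in; it is judged then, once.
Trained networks look in the newest picture that a camera, given by its name, has taken for a name from the list of things; names that differ only in an ending like _2 or _b are one class to them, and where a whole thing is asked for, a point or a joint stands for the part that bears it (a point fixed in the world has none). Each returns a list of dicts, best first, with "conf" (0 to 1); they miss things now and then, are a little off and sometimes report something else, mostly with a low value. They report only what shows in the picture. A call takes as long as a camera call. They do not tell look-alikes from the thing itself.
- spotter.silhouettes(thing, camera): "region" (420x560 bool, what is visible of it) and "extent" ([left, top, right, bottom] as shares, 0 to 1, of the picture: columns of its width, rows of its height, round what is visible of it).
- spotter.pinpoint(thing, camera): "at" ([column, row] as shares, 0 to 1, of the picture: columns of its width, rows of its height: a listed point, or the origin of a listed thing).
The state is a dict: "t": time; "qpos": joint angles; "joint_vel": joint speeds; "joint_efforts": joint torques, N m; "eef_pos": TCP position; "ee_rot": TCP orientation; "force": force on the tool from outside, world axes, zero at the start; "moment": the same for the moment, N m; "opening": opening from 0.0 (shut) to 1.0 (fully open); "grasp_force": force on a finger pad.
Only numpy, scipy, OpenCV 4.12 (cv2) and the standard library are available. Lean on these libraries where they do the work, as an engineer would, in place of code of your own. Each camera call takes 0.05 s, during which the arm holds its last target. There are 200 camera calls.

## Working session

There is one attempt and no reset: what is moved stays moved. The work goes in short steps, each a Python script; the robot and the scene stay as the last script left them, time stands still between calls to the robot, and variables do not carry over. Pictures are saved under pics/ and viewed, at most 10 in all, crops included, and the job is handed in when it is done.

```bash
mkdir -p pics; ls; cat > h.py <<'E'
import numpy as np, cv2
from bench import bot, effector, telemetry, viewer, spotter
def world(cam,u,v,d):
    c=viewer.calibration(cam); u,v,d=map(np.asarray,(u,v,d))
    p=np.stack([(u-c["cx"])/c["fx"]*d,(v-c["cy"])/c["fy"]*d,d,np.ones_like(d)],-1)
    return (p@np.linalg.inv(c["camera_from_world"]).T)[...,:3]
def cloud(cam):
    im,d=viewer.camera(cam); v,u=np.mgrid[:420,:560]
    return im,d,world(cam,u,v,d.astype(float))
def save(n,im): cv2.imwrite(f"pics/{n}.png",im[...,::-1])
E
python3 - <<'E'
from h import *
for c in("top","side"):
    im,d,P=cloud(c); save(c,im); np.savez(f"{c}.npz",im=im,d=d,P=P)
    for t in("disc_top","flywheel","worn_disc"):
        for r in spotter.silhouettes(t,c)[:6]:
            m=r["region"]&(d>0); v,u=np.nonzero(m)
            print(c,t,round(r["conf"],2),"px",u.mean().round(),v.mean().round(),m.sum(),"med",np.median(P[m],0).round(3),"lo",np.percentile(P[m],2,axis=0).round(3),"hi",np.percentile(P[m],98,axis=0).round(3))
s=telemetry.observe();print(s["t"],s["ee_rot"])
E
```

```text
pics
top disc_top 0.76 px 397.0 273.0 1872 med [ 0.184 -0.302  0.005] lo [ 0.123 -0.366  0.   ] hi [ 0.246 -0.243  0.036]
top disc_top 0.7 px 141.0 189.0 1846 med [0.4   0.427 0.005] lo [ 0.342  0.367 -0.   ] hi [0.463 0.494 0.036]
top disc_top 0.66 px 173.0 259.0 1922 med [0.208 0.327 0.005] lo [0.145 0.267 0.   ] hi [0.271 0.391 0.036]
top disc_top 0.56 px 306.0 152.0 2171 med [ 0.502 -0.032  0.109] lo [ 0.442 -0.095  0.105] hi [0.566 0.03  0.14 ]
top flywheel 0.61 px 406.0 163.0 4666 med [ 0.494 -0.321  0.026] lo [ 0.397 -0.419 -0.   ] hi [ 0.593 -0.222  0.031]
top worn_disc 0.91 px 186.0 127.0 1828 med [0.581 0.306 0.005] lo [ 0.521  0.246 -0.   ] hi [0.647 0.371 0.036]
side disc_top 0.94 px 235.0 188.0 2000 med [ 0.5   -0.02   0.112] lo [ 0.44  -0.093  0.108] hi [0.565 0.034 0.143]
side disc_top 0.94 px 365.0 364.0 3962 med [0.209 0.339 0.008] lo [0.145 0.268 0.004] hi [0.27  0.395 0.038]
side disc_top 0.69 px 260.0 398.0 3200 med [0.402 0.419 0.008] lo [0.337 0.367 0.005] hi [0.465 0.453 0.039]
side disc_top 0.64 px 361.0 156.0 1263 med [ 0.184 -0.291  0.008] lo [ 0.119 -0.366  0.003] hi [ 0.245 -0.236  0.039]
side flywheel 0.78 px 253.0 143.0 3016 med [ 0.491 -0.306  0.029] lo [ 0.396 -0.414  0.01 ] hi [ 0.59  -0.22   0.033]
side worn_disc 0.96 px 174.0 341.0 3604 med [0.581 0.318 0.008] lo [0.521 0.247 0.004] hi [0.647 0.374 0.039]
0.4 [ 9.77744633e-01  2.09798489e-01 -1.41380841e-05 -1.65490299e-04]
```

View pics/top.png

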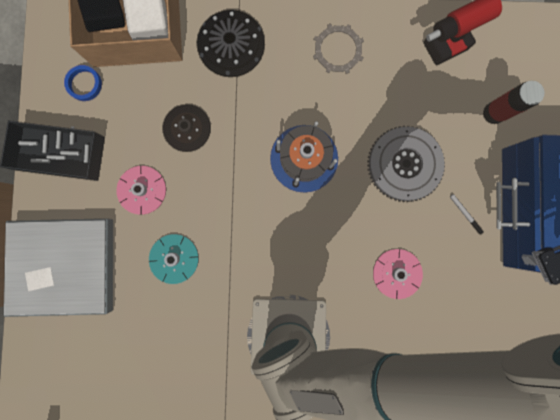

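```bash
python3 - <<'E'
from h import *
z=np.load("top.npz");im,P=z["im"],z["P"]
def box(c,r,lo,hi):
    return (np.hypot(P[...,0]-c[0],P[...,1]-c[1])<r)&(P[...,2]>lo)&(P[...,2]<hi)
for n in("top","side"):
    z=np.load(n+".npz");P=z["P"]
    m=box((.504,-.032),.06,.13,.155); 
    (c,r)=cv2.minEnclosingCircle(P[m][:,:2].astype(np.float32)); print(n,"hub",m.sum(),c,r,np.median(P[m],0))
    m=box((.504,-.032),.1,.10,.118)
    (c,r)=cv2.minEnclosingCircle(P[m][:,:2].astype(np.float32)); print("disc",c,r,np.median(P[m],0))
    m=box((.494,-.32),.13,.02,.035)
    (c,r)=cv2.minEnclosingCircle(P[m][:,:2].astype(np.float32)); print("fly",c,r,np.median(P[m],0))
    m=box((.504,-.032),.12,.118,.13); print("posts",m.sum(),[(round(float(np.degrees(np.arctan2(p[1]+.032,p[0]-.504)))),round(float(np.hypot(p[1]+.032,p[0]-.504)),3)) for p in P[m]][:40])
a=cv2.resize(im[90:230,230:480],None,fx=3,fy=3,interpolation=2);save("crop",a)
E
```

```text
top hub 160 (0.5042920708656311, -0.03240514546632767) 0.01856517232954502 [ 0.50312207 -0.03294015  0.13831903]
disc (0.5026876926422119, -0.029732057824730873) 0.08083270490169525 [ 0.50230078 -0.03184042  0.10900334]
fly (0.4939952492713928, -0.3239917755126953) 0.10768339782953262 [ 0.49390061 -0.3225723   0.02636153]
posts 50 [(-15, 0.082), (-17, 0.082), (-18, 0.08), (-19, 0.08), (-15, 0.076), (-18, 0.077), (-20, 0.077), (-17, 0.074), (-21, 0.076), (71, 0.08), (71, 0.078), (70, 0.075), (74, 0.082), (73, 0.079), (73, 0.077), (73, 0.074), (75, 0.079), (75, 0.076), (74, 0.074), (76, 0.076), (114, 0.017), (129, 0.017), (153, 0.017), (-155, 0.017), (-146, 0.018), (172, 0.018), (-180, 0.017), (-172, 0.018), (-162, 0.018), (-106, 0.076), (-105, 0.078), (-105, 0.081), (-108, 0.076), (-108, 0.079), (-106, 0.081), (-109, 0.077), (-109, 0.08), (-108, 0.082), (-110, 0.081), (163, 0.073)]
side hub 187 (0.503493070602417, -0.031835656613111496) 0.019382048398256302 [ 0.50288124 -0.02651507  0.14139279]
disc (0.503727376461029, -0.029294859617948532) 0.08251010626554489 [ 0.4996838  -0.01849458  0.11211484]
fly (0.49495723843574524, -0.3212655186653137) 0.11093128472566605 [ 0.49363334 -0.31365392  0.02962851]
posts 130 [(-106, 0.079), (-108, 0.078), (-108, 0.083), (-105, 0.076), (-106, 0.077), (-109, 0.075), (-109, 0.08), (-104, 0.077), (-107, 0.075), (-109, 0.075), (-110, 0.077), (-111, 0.081), (-107, 0.073), (-109, 0.075), (-111, 0.076), (-109, 0.074), (-111, 0.074), (-17, 0.079), (-17, 0.077), (-19, 0.076), (-15, 0.078), (-17, 0.077), (-16, 0.074), (-19, 0.074), (-14, 0.078), (-15, 0.076), (-15, 0.073), (-18, 0.073), (-14, 0.076), (-14, 0.073), (-18, 0.073), (-12, 0.077), (-14, 0.073), (-174, 0.019), (168, 0.017), (-173, 0.018), (29, 0.017), (161, 0.018), (-179, 0.019), (31, 0.017)]
```

View pics/crop.png

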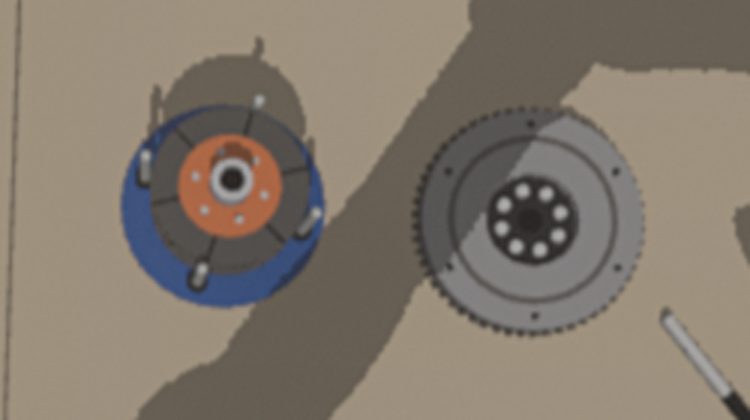

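Everything that could be taken for the target, as seen in the top picture:
- **New discs:** grey and copper in the blue dispenser, hub at (308,150). This is the one to take. Its hub top is at 0.138 m, as described.
- **Other discs:** pink at (141,189) and (398,273), turquoise at (174,259), and the worn black one at (186,127). None of these is wanted.
- **Flywheel:** steel, with a bolted recess, at (406,163). The black part with fingers at (231,43) is the clutch cover.

The crop confirms the choice. The posts stand at about -17° and +73°, and every 90° from there, so I'll close the jaws along -62°, between them.

```bash
cat >> h.py <<'E'
a=np.radians(14); Q=[np.cos(a),np.sin(a),0,0]
D=np.array([.504,-.032]); F=np.array([.4945,-.3225])
def st(l):
    s=telemetry.observe(); print(l,round(s["t"],2),s["eef_pos"].round(4) if hasattr(s["eef_pos"],"round") else s["eef_pos"],"F",np.round(s["force"],1),"open",round(s["opening"],3),"grip",s["grasp_force"])
E
python3 - <<'E'
from h import *
bot.movep([*D,.22],Q); st("above")
print("touch",bot.move_linear([*D,.1205],max_speed=.07,force_limit=6)); st("down")
effector.gripper_close(effort=30); st("closed")
bot.move_linear([*D,.155],max_speed=.05); bot.wait(.2); st("part lift")
im,d,P=cloud("side"); save("lift",cv2.resize(im[100:260,150:350],None,fx=3,fy=3,interpolation=2))
E
```

```text
above 2.58 [ 0.5041 -0.0332  0.22  ] F [ 0.6 -0.4  0.1] open 0.997 grip 0.0
touch False
down 4.16 [ 0.5043 -0.032   0.1209] F [-0.8  0.1 -0.2] open 1.001 grip 0.0
closed 5.09 [ 0.504  -0.0319  0.1205] F [ 0.1 -0.1 -1.1] open 0.379 grip 29.99992400407791
part lift 6.13 [ 0.5037 -0.032   0.1547] F [-0.1 -0.1 -1.6] open 0.379 grip 29.99951273202896
```

View pics/lift.png

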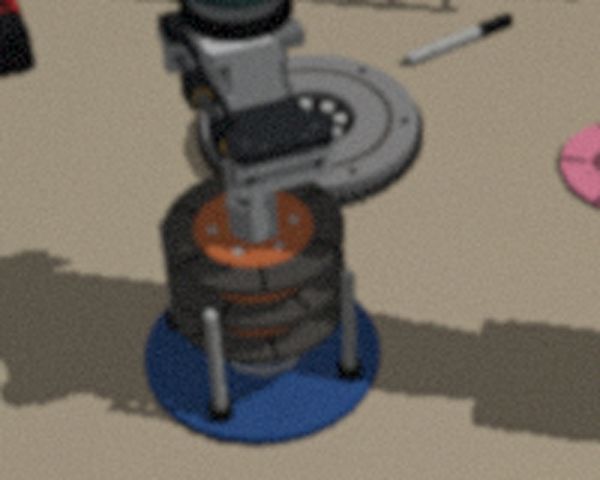

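The side crop shows the top disc, held by its hub at about crop (250,215), lifted level. The other two are rising beneath it. The jaw opening of 0.379 × 94 mm ≈ 36 mm matches the hub. Next I'll lift it clear and check the stack and the offset in the hand.

```bash
python3 - <<'E'
from h import *
bot.move_linear([*D,.235],max_speed=.08); bot.wait(.4); st("lifted")
bot.move_linear([*F,.235],max_speed=.12); bot.wait(.2); st("over fly")
for c in("side","top"):
    im,d,P=cloud(c); save("over_"+c,im)
    for lo,hi,ctr,r in((.205,.235,F,.09),(.10,.15,D,.06),(.20,.26,F,.09)):
        m=(np.hypot(P[...,0]-ctr[0],P[...,1]-ctr[1])<r)&(P[...,2]>lo)&(P[...,2]<hi)&(d>0)
        if m.sum()>5: print(c,lo,m.sum(),cv2.minEnclosingCircle(P[m][:,:2].astype(np.float32)),"z",np.percentile(P[m][:,2],[5,50,95]).round(4))
E
```

```text
lifted 7.73 [ 0.504  -0.032   0.2349] F [-0.2  0.3 -2.1] open 0.378 grip 29.99937504529953
over fly 10.51 [ 0.4946 -0.3223  0.2351] F [ 0.5  0.1 -3.1] open 0.38 grip 29.999476075172424
side 0.205 1083 ((0.49305638670921326, -0.3216153383255005), 0.0718894824385643) z [0.2235 0.2268 0.2293]
side 0.1 1416 ((0.5039865374565125, -0.032037001103162766), 0.06000608950853348) z [0.108  0.1106 0.14  ]
side 0.2 1251 ((0.49305638670921326, -0.3216153383255005), 0.0718894824385643) z [0.2239 0.2271 0.2552]
top 0.205 1277 ((0.4941222369670868, -0.32219094038009644), 0.07049064338207245) z [0.2198 0.2231 0.2262]
top 0.1 1609 ((0.5039713978767395, -0.032034732401371), 0.060084905475378036) z [0.1036 0.1073 0.1364]
top 0.2 1277 ((0.4941222369670868, -0.32219094038009644), 0.07049064338207245) z [0.2198 0.2231 0.2262]
```

View pics/over_side.png

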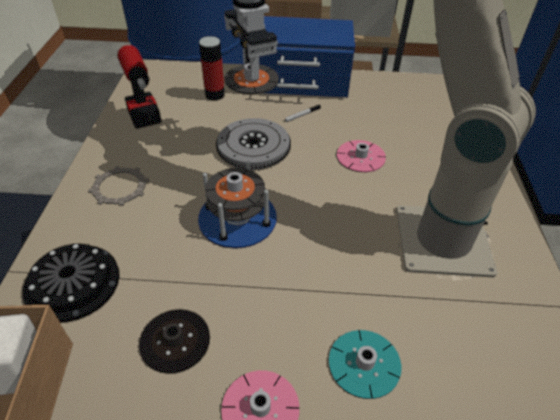

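The picture shows the disc held level at (250,78), over the flywheel at (253,142). The next disc is up in the dispenser at (235,185). The held disc's centre is within 1–2 mm of the flywheel's, so I'll lower it with force sensing.

```bash
python3 - <<'E'
from h import *
bot.move_linear([*F,.07],max_speed=.1); st("low")
print("touch",bot.move_linear([*F,.042],max_speed=.02,force_limit=5)); bot.wait(.3); st("on")
E
```

```text
low 12.41 [ 0.4949 -0.3228  0.0706] F [-0.6 -0.5 -2.3] open 0.374 grip 29.999432265758514
touch True
on 13.88 [ 0.4944 -0.3224  0.0444] F [-0.5  1.1  5.7] open 0.376 grip 30.00079482793808
```

Contact came at TCP z = 0.0444, where the flywheel's face should be (about 0.045), so I'll release and retreat.

```bash
python3 - <<'E'
from h import *
effector.release(); bot.wait(.2); st("rel")
bot.move_linear([*F,.25],max_speed=.1)
bot.movep([.3,-.55,.28],Q); bot.wait(.2); st("away")
for c in("side","top"):
    im,d,P=cloud(c); save("end_"+c,im)
    for lo,hi,ctr,r in((.0325,.045,F,.1),(.05,.08,F,.06),(.13,.15,D,.05)):
        m=(np.hypot(P[...,0]-ctr[0],P[...,1]-ctr[1])<r)&(P[...,2]>lo)&(P[...,2]<hi)&(d>0)
        if m.sum()>5: print(c,lo,m.sum(),cv2.minEnclosingCircle(P[m][:,:2].astype(np.float32)),"z",np.percentile(P[m][:,2],[5,50,95]).round(4))
E
```

```text
rel 15.08 [ 0.4933 -0.3217  0.0432] F [0.2 0.2 0.3] open 0.997 grip 0.0
away 18.65 [ 0.3017 -0.5488  0.2799] F [-0.2  0.5 -0.6] open 1.0 grip 0.0
side 0.0325 1103 ((0.49414724111557007, -0.32301071286201477), 0.09941936284303665) z [0.0329 0.0363 0.0396]
side 0.05 135 ((0.49311718344688416, -0.32234811782836914), 0.020241660997271538) z [0.0518 0.0651 0.069 ]
side 0.13 175 ((0.5022385120391846, -0.03270232677459717), 0.019927652552723885) z [0.1321 0.1397 0.142 ]
top 0.0325 942 ((0.4881021976470947, -0.31753411889076233), 0.08950746804475784) z [0.0326 0.0341 0.0373]
top 0.05 153 ((0.49464812874794006, -0.3220967650413513), 0.0189657062292099) z [0.0566 0.0622 0.0661]
top 0.13 158 ((0.5038618445396423, -0.03268705680966377), 0.018318306654691696) z [0.1336 0.1367 0.1394]
```

View pics/end_top.png

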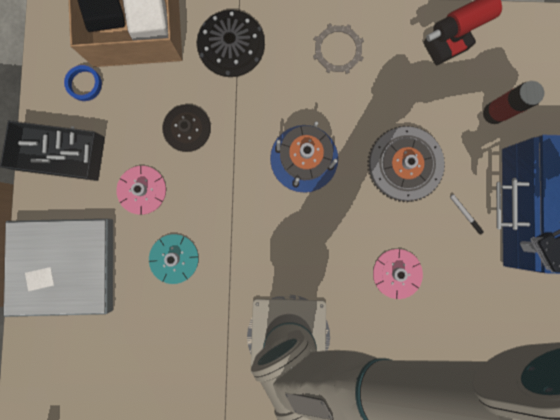

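The disc lies centred and hub up on the flywheel at (408,162), and the next disc has risen in the dispenser at (307,151). The worn disc at (186,127) hasn't moved, and the arm is clear.

```bash
python3 -c "
from h import *
print(bot.hand_in())"
```

```text
the job is handed in; nothing more can be done
None
```

I handed the job in: the top clutch disc lies hub up on the flywheel, its centre about 1–2 mm from the flywheel's, the next disc has risen in the dispenser, and the worn disc was left alone; no verdict was returned.

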